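Pack the sample rack and clasp the carrier shut

TASK

Pack the samples for the courier: set the rack of blue-capped tubes down, upright, into the pocket of the open specimen carrier, then lower the lid onto it without slamming and snap the orange clasp fully shut, so that it hooks under the ledge and pulls the lid down tight on its seal. Do not force anything or drop the rack, and leave the empty rack, the hand sanitiser and the kit box where they are.

Things in the scene. Friction and masses are not known exactly. Their poses are not given: they have to be found in the camera images.
- rack_centre (a point): White tube rack with ten blue-capped tubes (2 rows of 5). Its block is 46 (x) by 100 (y) by 40 mm high, the caps stand 22 mm higher; 280 g. This point: centre of the block, 20 mm above its underside; z up. The same after a half turn. Grip the block across its 46 mm at the middle of the long sides, at most 15 mm below the block's top edge.
- carrier: Specimen carrier: blue insulated box, fixed, 170 (x) by 220 (y) mm, rim 98 mm high. Origin: centre of its underside, on the table. x points from its front (clasp side) to its back (hinge side), z up. Cavity 146 (x) by 196 (y) mm, floor 30 mm high; at either end (y = 69 to 95 mm) stands a cold pack, top 82 mm high.
- pocket (a point): Rack pocket: centre of its floor, 30 mm above the carrier's origin, axes as the carrier's. Four L-shaped corner pieces 10 mm high frame 54 (x) by 108 (y) mm; the middle 64 mm of each long side is free of them. The rack stands here with its long side along y, either way round.
- lid_hinge (a point): Middle of the lid's hinge axis (along the carrier's y): 88 mm behind the carrier's origin (+x) and 101 mm above it. Axes as the carrier's.
- lid (a joint): White lid (rad): 0 = pulled down tight on its seal, 1.57 = upright, at most 1.85. Plate reaching from the hinge 171 mm to its free edge, 220 wide, 15 mm thick, underside through the hinge axis. Stiff hinge (0.4 N m): stays at any angle, 3 to 5 N near the free edge moves it. Shut but unclasped it rests on the springy seal at about 0.016; the seal pushes its front edge up with 2.6 N plus 2.6 N/mm.
- lid_top (a point): Point on the lid's outer face (15 mm above its underside), on its middle line, 130 mm from the hinge axis towards the free edge; moves with the lid. z = outward normal, x towards the hinge. Nearer the hinge (83 to 93 mm from it) a low folded handle, 110 mm long, stands 10 mm off the face.
- clasp (a joint): Orange clasp (rad), flap 56 mm wide hinged on the lid's front edge: 0 = shut, flat along the carrier's front; 1.57 = straight out from the lid. Stays where put (0.03 N m). Lid down, its hook meets the ledge at about 0.25 and jams if only pushed level at the wall. Press down on its lip (5 to 15 N): the lid sinks to a little below 0 and the hook swings in under the ledge, then stays at 0.
- clasp_hinge (a point): Middle of the clasp's hinge axis (along the carrier's y) on the lid's front edge: 176 mm from the lid's hinge axis and 11 mm above the lid's underside. Moves with the lid; its axes turn with the clasp.
- clasp_pad (a point): Where to push the clasp: on its outer face, 38 mm from its hinge axis towards the free end and 14 mm out from it; the lip, 7 mm proud, begins 6 mm farther on and is 4 mm thick. -x = outward normal, -z towards the free end. Shut, it is 102 mm in front of (-x) the carrier's origin and 74 mm above it.
- empty_rack_centre (a point): Empty white rack, the same block (46 by 100 by 40 mm) with ten dark holes and no tubes: centre of the block. Leave it.
- sanitiser_centre (a point): Teal hand-sanitiser pump bottle, 62 mm across, 176 mm tall: a point 85 mm above its foot. Leave it.
- kit_box_centre (a point): Open blue and white kit box, 90 by 130 by 60 mm: its centre. Leave it.

How it is judged:
By the outcome, as a careful person would: the job done as asked, in the order asked, and still so for the second after the job is handed in, with the robot touching nothing.
It also fails if it takes over 64 s, if anything falls off the work surface, if the arm or the gripper's body presses on something with over 40 N, if the wrist force passes 120 N, or if a joint passes its speed limit or range.

ROBOT

A 6-joint arm with a two-finger parallel gripper is mounted at the origin on the work surface. World frame = base frame: x ahead of the robot, y to its left, z up, the work surface at z = 0. Lengths are in m, angles in rad, forces in N, time in s.
With the tool pointing down it reaches from about 0.3 to 0.775 m from the base axis. Payload 14.6 kg.
Tool frame: the origin (TCP) lies midway between the tips of the shut fingers; the grasp point (between the pads) lies 19 mm behind it (grip_point_offset is the distance from the TCP to the grasp point, in m); z points along the fingers, y is the direction in which the jaws open and shut (so a half turn about z gives the same grasp; the last joint's range is limited). The gripper opens to 94 mm and grips with 3 to 60 N. Pads are 16 mm wide; open, the fingers measure 119 mm over their backs; the gripper's body (75 mm by 177 mm) begins 78 mm behind the grasp point.
Start: joints at [-1.27, 0.3, 1.521, -0, 1.321, -0.067], TCP at [0.198, -0.513, 0.205] pointing down, gripper open.
Joint ranges: [-3.03, 3.03], [-0.79, 2.21], [0.23, 2.52], [-1.04, 4.18], [0, 3.07], [-2.55, 2.55]. Speed limits (rad/s): [2.22, 2.22, 2.57, 3.14, 3.14, 3.14].

INTERFACE

Orientations are given as a rotation vector (axis times angle).
In Python, from workcell import * gives the robot as it stands. The module is installed in compiled form; this text tells all that it offers.
- The arm moves only by the tool servo_tool, never from a script. Its arguments are lists of equal length, an entry for each row: "angular": the turn, a rotation vector about the tool's x, y, z in rad, a list of three; "xyz": the shift along the tool's x, y, z in mm, a list of three; "gripper": the closure, from 0 (fully open) to 1 (shut). In form: {"angular": [[rx, ry, rz], ...], "xyz": [[tx, ty, tz], ...], "gripper": [gripper, ...]}. A call has exactly 10 rows; each row is the pose to reach, as a shift and turn from the pose commanded when the call began, along the tool's axes at that moment; what a row does not reach only later rows make up. A row lasts 1/12 s, in which the tool goes at most 41.7 mm and 7.16 degrees, less where a joint would pass 70% of its speed; a pose out of reach is approached as far as the arm can. A call with a gripper value outside its range is refused whole. The fingers move at their own pace and stop on an object; "grip_force" is the grip in N (left out, the last holds). Time passes only in rows, so rows that repeat a pose let the fingers close, or fill a call up. It gives the time, the measured TCP pose, the force and the opening at its end, in the units of the state.
- sense(): the state, without advancing time (a new reading comes with each control period).
- grab_frame(name): name is "scene" or "top" or "wrist"; returns (picture, depth): 400x640x3 uint8, red, green, blue; 400x640 float32, m along the optical axis (not along the pixel's ray), 0 where there is no reading.
- camera_params(name): a dict with "fx", "fy", "cx", "cy" (pixels), "rvec" (rotation vector, rad) and "tvec" (3), from world to camera coordinates, as OpenCV has them. Camera axes: x right, y down, z forward; pixel columns grow to the right and rows downward; lengths in m; the calibration is good to about 2 mm. A picture is of the moment at which its call begins: read the wrist's pose just before it. camera_params takes no time and is no camera call; for the wrist camera it gives the pose at the moment of the call.
- finish_job(): hands the job in, once; it reports no verdict.
Trained networks look in the newest picture that a camera, given by its name, has taken for a name from the list of things; names that differ only in an ending like _2 or _b are one class to them, and where a whole thing is asked for, a point or a joint stands for the part that bears it (a point fixed in the world has none). Each returns a list of dicts, best first, with "conf" (0 to 1); they miss things now and then, are a little off and sometimes report something else, mostly with a low value. They report only what shows in the picture. A call takes as long as a camera call.
- look_for(camera, label): "location" ([x, y, z] in m, in world coordinates, good to about 4 mm: the middle of the surface that is visible of it).
- pinpoint(camera, label): "location" ([x, y, z] in m, in world coordinates, good to about 4 mm: a listed point, or the origin of a listed thing).
The state is a dict: "t": time; "q": joint angles; "dq": joint speeds; "tau": joint torques, N m; "position": TCP position; "tool_rot": TCP orientation; "contact_force": force on the tool from outside, world axes, zero at the start; "ft_torque": the same for the moment, N m; "width": opening from 0.0 (shut) to 1.0 (fully open).
Only numpy, scipy, OpenCV 4.12 (cv2) and the standard library are available. Lean on these libraries where they do the work, as an engineer would, in place of code of your own. Each camera call takes 0.05 s, during which the arm holds its last target.

## Working session

There is one attempt and no reset: what is moved stays moved. The work goes in short steps, Python scripts to look and compute and a tool call to move; the robot and the scene stay as the last step left them, time stands still between calls to the robot, and variables do not carry over. Pictures are saved under pics/ and viewed, and the job is handed in when it is done.

Besides the shell and the picture viewer there is one more tool, called after "Request:" in YAML: its name, and indented under it one key for each argument. servo_tool: Moves the arm, as the interface text tells. Its arguments: {"type":"object","properties":{"angular":{"type":"array"},"xyz":{"type":"array"},"gripper":{"type":"array"},"grip_force":{"type":"number"}},"required":["angular","xyz","gripper"]}

```bash
mkdir -p pics; python3 - <<'E'
from workcell import *
import cv2,numpy as np
s=sense();print(s)
for n in ["scene","top"]:
    p,d=grab_frame(n);cv2.imwrite(f"pics/{n}0.png",p[:,:,::-1])
    np.save(f"{n}0.npy",d)
    for l in ["rack_centre","pocket","lid_hinge","lid_top","clasp_pad","clasp_hinge","empty_rack_centre","sanitiser_centre","kit_box_centre","carrier"]:
        print(n,l,[(np.round(r["location"],4),round(r["conf"],2)) for r in pinpoint(n,l)][:3])
E
```

```text
{'t': 0.0, 'q': array([-1.26956767e+00,  3.00481975e-01,  1.52158745e+00, -3.24977381e-05,
        1.32070038e+00, -6.65691023e-02]), 'dq': array([-0.00099447,  0.00019293, -0.00018035,  0.00031505,  0.00052488,
       -0.00099385]), 'tau': array([-8.55256494e-04, -5.31812525e+01, -3.52735126e+01,  7.08008185e-02,
        2.44121393e-02, -9.45766601e-05]), 'position': array([ 0.19768459, -0.51295956,  0.20487767]), 'tool_rot': array([-3.08747170e+00, -5.74283822e-01,  2.65467038e-04]), 'contact_force': array([-0.5672704 , -0.26731205,  0.41462001]), 'ft_torque': array([ 0.02793319, -0.0083843 , -0.02571854]), 'width': 0.9997398033789006}
scene rack_centre [(array([ 0.4496, -0.2479,  0.0231]), 0.61)]
scene pocket []
scene lid_hinge [(array([0.6592, 0.1114, 0.1027]), 0.89)]
scene lid_top [(array([0.6864, 0.1079, 0.2269]), 0.62)]
scene clasp_pad [(array([0.6928, 0.1084, 0.315 ]), 0.67)]
scene clasp_hinge [(array([0.6912, 0.1051, 0.27  ]), 0.6)]
scene empty_rack_centre [(array([ 0.6074, -0.2513,  0.0199]), 0.87)]
scene sanitiser_centre [(array([0.4585, 0.3667, 0.0869]), 0.97)]
scene kit_box_centre [(array([0.5932, 0.3688, 0.0275]), 0.69)]
scene carrier [(array([ 0.5692,  0.1287, -0.0015]), 0.95)]
top rack_centre [(array([ 0.4533, -0.248 ,  0.0199]), 0.6)]
top pocket [(array([0.5732, 0.1291, 0.0279]), 0.95)]
top lid_hinge [(array([0.6603, 0.1146, 0.1017]), 0.85)]
top lid_top [(array([0.6925, 0.1059, 0.2289]), 0.94), (array([0.4583, 0.3682, 0.0862]), 0.21)]
top clasp_pad [(array([0.6939, 0.1081, 0.3133]), 0.75)]
top clasp_hinge [(array([0.6968, 0.1048, 0.2701]), 0.85)]
top empty_rack_centre [(array([ 0.6092, -0.2504,  0.0239]), 0.64)]
top sanitiser_centre [(array([0.4607, 0.372 , 0.0848]), 0.55)]
top kit_box_centre [(array([0.5954, 0.3676, 0.0341]), 0.57)]
top carrier [(array([0.5712, 0.1298, 0.0022]), 0.57), (array([ 0.4527, -0.2465,  0.0202]), 0.34)]
```

View pics/scene0.png

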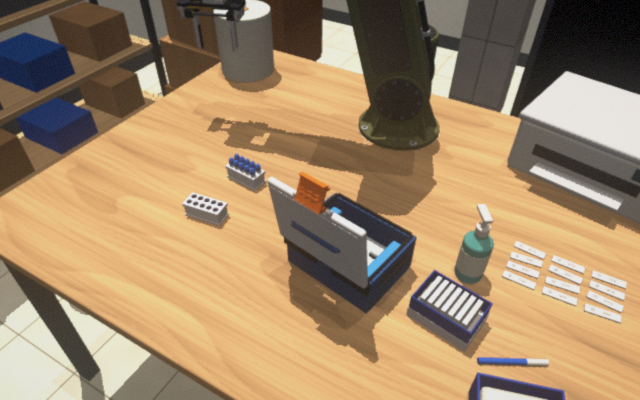

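View pics/top0.png

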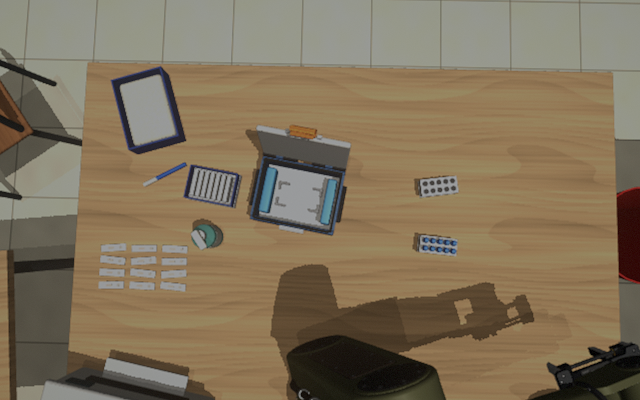

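The scene picture shows the capped rack at (246,170) and the open carrier at (350,245). The top picture shows the rack at (438,245), the carrier at (298,195), turned slightly, and the empty rack at (438,186). Next I'll work out yaws from depth.

```bash
cat > h.py <<'E'
from workcell import *
import cv2,numpy as np
from scipy.spatial.transform import Rotation as R
def cloud(n,d,c=None):
    c=c or camera_params(n)
    v,u=np.mgrid[0:400,0:640]
    P=np.stack([(u-c["cx"])*d/c["fx"],(v-c["cy"])*d/c["fy"],d],-1)
    Rm=cv2.Rodrigues(np.array(c["rvec"],float))[0]
    W=(P-np.array(c["tvec"]).ravel())@Rm
    W[d<=0]=np.nan
    return W
def rect(pts):
    r=cv2.minAreaRect((pts*1000).astype(np.float32));return r
def sel(W,x,y,z):
    p=W.reshape(-1,3);return p[(p[:,0]>x[0])&(p[:,0]<x[1])&(p[:,1]>y[0])&(p[:,1]<y[1])&(p[:,2]>z[0])&(p[:,2]<z[1])]
E
python3 - <<'E'
from h import *
for n in ["top","scene"]:
    W=cloud(n,np.load(f"{n}0.npy"))
    a=sel(W,(.38,.52),(-.33,-.17),(.03,.08));print(n,"rack",len(a),rect(a[:,:2]),a.mean(0))
    a=sel(W,(.54,.68),(-.33,-.17),(.03,.08));print(n,"empty",len(a),rect(a[:,:2]))
    a=sel(W,(.45,.69),(-.02,.28),(.09,.106));print(n,"rim",len(a),rect(a[:,:2]))
    a=sel(W,(.6,.76),(-.02,.28),(.13,.25));m=a.mean(0);u,s,v=np.linalg.svd(a-m);print(n,"lid",len(a),m,v[2],s/len(a)**.5)
    a=sel(W,(.6,.76),(-.02,.28),(.27,.4));print("clasp",len(a),a.min(0) if len(a) else 0,a.max(0) if len(a) else 0)
    a=sel(W,(.4,.5),(0.0,.28),(.0,.2));print("front",len(a))
E
python3 - <<'E'
import cv2
a=cv2.imread('pics/top0.png')[110:260,230:470];cv2.imwrite('pics/c0.png',cv2.resize(a,(800,500),interpolation=cv2.INTER_CUBIC))
E
```

```text
top rack 647 ((451.5455322265625, -245.24818420410156), (100.82096862792969, 45.844600677490234), 84.50855255126953) [ 0.45146338 -0.24290084  0.04709204]
top empty 635 ((611.493896484375, -247.07940673828125), (45.83347702026367, 101.16107177734375), 7.839878559112549)
top rim 1363 ((576.2354125976562, 131.30587768554688), (220.67628479003906, 175.5761260986328), 80.16590881347656)
top lid 1415 [0.67350492 0.11236638 0.1930614 ] [-0.97428088  0.17043877  0.14740212] [0.06288378 0.03491911 0.00078273]
clasp 405 [0.66824878 0.00722323 0.27001083] [0.71495841 0.21390921 0.32876695]
front 1931
scene rack 605 ((452.22564697265625, -249.05511474609375), (101.8478775024414, 47.27595138549805), 84.95833587646484) [ 0.45722136 -0.24236872  0.04891503]
scene empty 635 ((610.7135620117188, -250.0655517578125), (49.542301177978516, 103.50164794921875), 8.940011978149414)
scene rim 1251 ((580.5997924804688, 125.58907318115234), (223.08396911621094, 187.17063903808594), 80.14159393310547)
scene lid 3404 [0.68986473 0.12114429 0.19393459] [ 0.97624888 -0.15919896 -0.14694832] [0.06403443 0.03467509 0.00255586]
clasp 1028 [0.66807108 0.00867063 0.27000305] [0.71274597 0.20892547 0.32683663]
front 1337
```

View pics/c0.png

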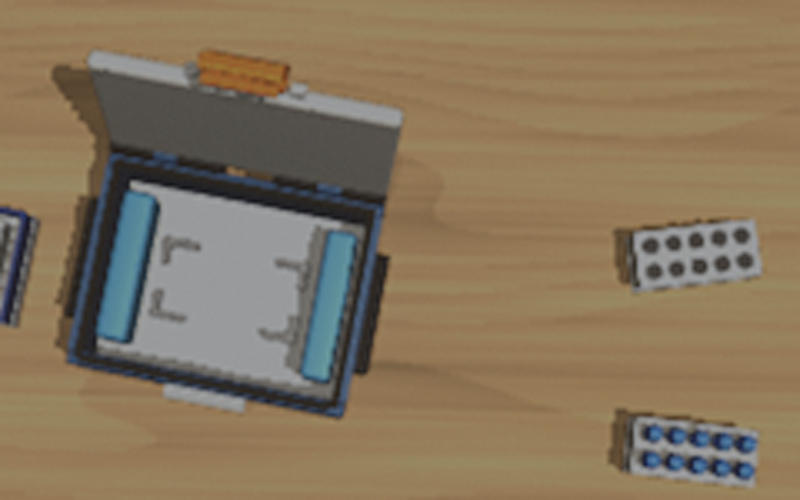

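```bash
cat >> h.py <<'E'
def down(yaw): # tool y axis along world direction yaw (deg), z down
    y=np.array([np.cos(np.radians(yaw)),np.sin(np.radians(yaw)),0]);z=np.array([0,0,-1.]);x=np.cross(y,z)
    return R.from_matrix(np.stack([x,y,z],1))
def rel(pos,Rt,s=None):
    s=s or sense();R0=R.from_rotvec(s["tool_rot"])
    print("xyz",np.round(R0.inv().apply(np.array(pos)-s["position"])*1000,1),"ang",np.round((R0.inv()*Rt).as_rotvec(),4))
E
python3 - <<'E'
from h import *
s=sense();print(np.round(R.from_rotvec(s["tool_rot"]).as_matrix(),3))
c=camera_params("wrist");Rm=cv2.Rodrigues(np.array(c["rvec"],float))[0];print("cam pos",-Rm.T@np.ravel(c["tvec"]),"axis",Rm[2], c["fx"])
for yaw in (-5.4,174.6): rel([.452,-.247,.15],down(yaw))
E
```

```text
[[ 0.933  0.36   0.   ]
 [ 0.36  -0.933 -0.   ]
 [ 0.     0.    -1.   ]]
cam pos [ 0.25961698 -0.4897334   0.38508818] axis [-0.21282764 -0.08107019 -0.97372071] 276.1956375167924
xyz [ 332.9 -157.    55.4] ang [ 0.     -0.     -1.1087]
xyz [ 332.9 -157.    55.4] ang [-0.     -0.      2.0329]
```

Request:
servo_tool:
  angular:
    - [0,0,-0.12]
    - [0,0,-0.24]
    - [0,0,-0.36]
    - [0,0,-0.48]
    - [0,0,-0.6]
    - [0,0,-0.72]
    - [0,0,-0.84]
    - [0,0,-0.96]
    - [0,0,-1.08]
    - [0,0,-1.109]
  xyz:
    - [36,-17,6]
    - [72,-34,12]
    - [108,-51,18]
    - [144,-68,24]
    - [180,-85,30]
    - [216,-102,36]
    - [252,-119,42]
    - [288,-136,48]
    - [324,-153,54]
    - [333,-157,55]
  gripper: [0,0,0,0,0,0,0,0,0,0]

```text
t: 1.93
position: [0.4544, -0.2433, 0.1496]
tool_rot: [-2.312, -2.126, -0.001]
contact_force: [-0.1, 0.0, -0.1]
width: 1.005
```

```bash
python3 - <<'E'
from h import *
s=sense();print(s["t"],s["position"],s["q"])
c=camera_params("wrist");p,d=grab_frame("wrist");cv2.imwrite("pics/w1.png",p[:,:,::-1])
print(pinpoint("wrist","rack_centre"))
W=cloud("wrist",d,c)
a=sel(W,(.38,.52),(-.33,-.17),(.032,.075));print("rack",len(a),rect(a[:,:2]))
a=sel(W,(.38,.52),(-.33,-.17),(.036,.046));print("rack",len(a),rect(a[:,:2]),np.median(a[:,2]))
rel([.452,-.247,.15],down(-5.4))
E
```

```text
1.9333 [ 0.4543722  -0.24326871  0.14960402] [-5.62981845e-01  2.78054592e-01  1.68501509e+00  7.14181721e-04
  1.17936283e+00 -4.79720459e-01]
[{'location': [0.4495, -0.247, 0.0229], 'conf': 0.66}]
rack 3830 ((449.46295166015625, -247.7317657470703), (99.44476318359375, 46.03990173339844), 84.83789825439453)
rack 2030 ((449.4477233886719, -247.9005889892578), (99.1057357788086, 46.03990173339844), 84.83789825439453) 0.04041706164764351
xyz [-1.5 -0.8  0.1] ang [-0.0005 -0.0003  0.0035]
```

View pics/w1.png

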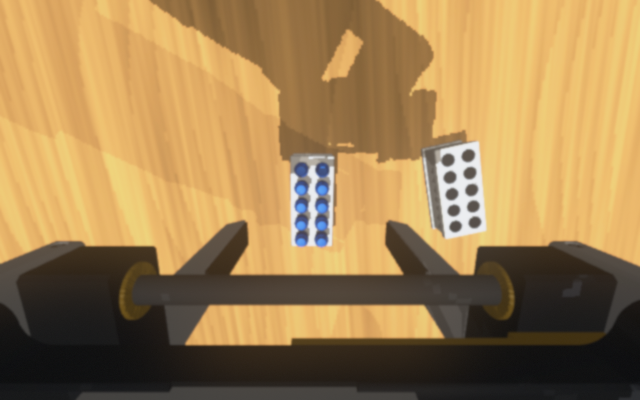

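The wrist picture shows the capped rack at (312,200), centred and lined up between the fingers. The empty rack, at (455,190), is clear of them.

```bash
python3 - <<'E'
from h import *
s=sense();print(s["t"],s["position"])
rel([.450,-.2475,.013],down(-5.2))
E
```

```text
2.0333 [ 0.45292327 -0.24556225  0.15011415]
xyz [ -2.2  -2.7 137.1] ang [-0.0005 -0.0003  0.    ]
```

Request:
servo_tool:
  angular:
    - [0,0,0]
    - [0,0,0]
    - [0,0,0]
    - [0,0,0]
    - [0,0,0]
    - [0,0,0]
    - [0,0,0]
    - [0,0,0]
    - [0,0,0]
    - [0,0,0]
  xyz:
    - [-1,-2,25]
    - [-1,-2,55]
    - [-1,-2,85]
    - [-1,-2,110]
    - [-1,-2,128]
    - [-1,-2,137]
    - [-1,-2,137]
    - [-1,-2,137]
    - [-1,-2,137]
    - [-1,-2,137]
  gripper: [0,0,0,0,0,0,0,0.6,0.6,0.6]
  grip_force: 25

```text
t: 2.87
position: [0.4504, -0.2484, 0.0148]
tool_rot: [2.322, 2.113, 0.001]
contact_force: [0.4, 0.2, 0.9]
width: 0.822
```

Request:
servo_tool:
  angular:
    - [0,0,0]
    - [0,0,0]
    - [0,0,0]
    - [0,0,0]
    - [0,0,0]
    - [0,0,0]
    - [0,0,0]
    - [0,0,0]
    - [0,0,0]
    - [0,0,0]
  xyz:
    - [0,0,0]
    - [0,0,0]
    - [0,0,0]
    - [0,0,0]
    - [0,0,0]
    - [0,0,0]
    - [0,0,0]
    - [0,0,0]
    - [0,0,-3]
    - [0,0,-6]
  gripper: [0.8,0.8,0.8,0.8,0.8,0.8,0.8,0.8,0.8,0.8]
  grip_force: 25

```text
t: 3.7
position: [0.4497, -0.2476, 0.0193]
tool_rot: [-2.323, -2.114, 0.0]
contact_force: [0.3, -0.1, -3.6]
width: 0.488
```

Request:
servo_tool:
  angular:
    - [0,0,0]
    - [0,0,0]
    - [0,0,0]
    - [0,0,0.02]
    - [0,0,0.03]
    - [0,0,0.04]
    - [0,0,0.06]
    - [0,0,0.08]
    - [0,0,0.082]
    - [0,0,0.082]
  xyz:
    - [0,0,-20]
    - [5,1,-50]
    - [25,7,-80]
    - [60,16,-105]
    - [97,25,-125]
    - [135,35,-138]
    - [173,45,-146]
    - [210,55,-150]
    - [243,64,-151]
    - [268,70,-151]
  gripper: [0.8,0.8,0.8,0.8,0.8,0.8,0.8,0.8,0.8,0.8]

```text
t: 4.53
position: [0.5454, 0.0152, 0.171]
tool_rot: [2.407, 2.019, 0.001]
contact_force: [-0.0, 0.1, -1.9]
width: 0.483
```

```bash
python3 - <<'E'
from h import *
p,d=grab_frame("top")
p,d=grab_frame("top")
s=sense();print(s["t"],s["position"],s["q"],s["width"],s["contact_force"])
c=camera_params("wrist");p,d=grab_frame("wrist");cv2.imwrite("pics/w2.png",p[:,:,::-1]);np.save("w2.npy",d);np.save("w2c.npy",c,allow_pickle=True)
for l in ["pocket","lid_hinge","carrier"]: print(l,pinpoint("wrist",l))
E
```

```text
4.6333 [0.54533264 0.01575133 0.17039054] [-3.85440586e-02  3.20848743e-01  1.57756987e+00  6.00061192e-04
  1.24316091e+00  1.33557248e-01] 0.4893808532977169 [-0.57593672 -0.60677473 -2.54200222]
pocket [{'location': [0.5724, 0.1235, 0.0317], 'conf': 0.95}]
lid_hinge [{'location': [0.6549, 0.117, 0.1024], 'conf': 0.59}]
carrier [{'location': [0.5703, 0.131, 0.0005], 'conf': 0.72}]
```

View pics/w2.png

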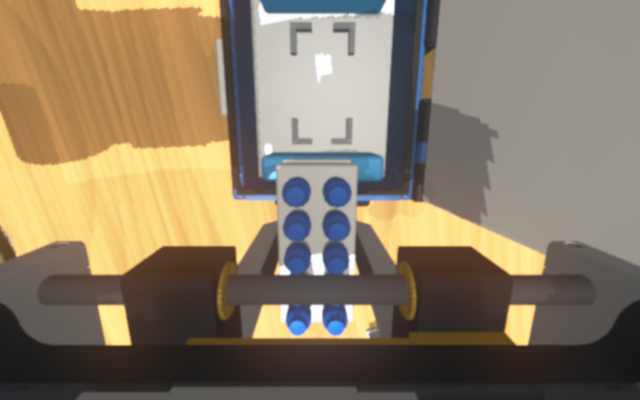

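```bash
python3 - <<'E'
from h import *
d=np.load("w2.npy");c=np.load("w2c.npy",allow_pickle=True).item()
W=cloud("wrist",d,c)
a=sel(W,(.5,.65),(.05,.21),(.036,.048));
fl=sel(W,(.53,.61),(.09,.16),(.02,.04));print("floor z",np.median(fl[:,2]))
print("corners",len(a),rect(a[:,:2]),np.median(a[:,2]))
a=sel(W,(.42,.75),(-.02,.28),(.09,.105));print("rim",len(a),rect(a[:,:2]))
# rack in hand: underside not seen; top at block
s=sense();print(s["position"])
a=sel(W,(.49,.6),(-.06,.08),(.193,.203));print("rack top",len(a),rect(a[:,:2]),np.median(a[:,2]))
p=cv2.imread("pics/w2.png")[0:180,220:440];cv2.imwrite("pics/w2z.png",cv2.resize(p,None,fx=3.3,fy=3.3))
E
```

```text
floor z 0.03047872687609609
corners 2241 ((571.7474975585938, 129.6804656982422), (139.47512817382812, 146.79177856445312), 80.18537902832031) 0.04063256760735496
rim 7093 ((570.44189453125, 102.73177337646484), (168.16290283203125, 177.14842224121094), 80.15050506591797)
[0.54452237 0.01170166 0.17037045]
rack top 5203 ((546.0816040039062, 15.599788665771484), (99.6181869506836, 69.63102722167969), 80.34261322021484) 0.19722137225795147
```

View pics/w2z.png

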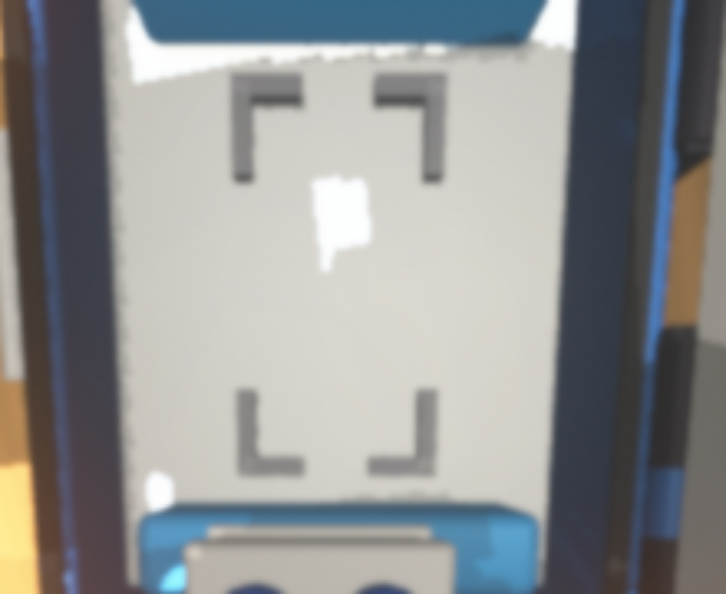

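The picture shows the four corner pieces in the pocket at about (292,25), (352,25), (295,140) and (350,140), and the held rack upright at (316,245).

```bash
python3 - <<'E'
from h import *
d=np.load("w2.npy");c=np.load("w2c.npy",allow_pickle=True).item()
W=cloud("wrist",d,c)
yaw=np.radians(-9.83);ex=np.array([np.cos(yaw),np.sin(yaw)]);ey=np.array([-ex[1],ex[0]])
o=np.array([.572,.1285]);p=W.reshape(-1,3);q=np.c_[(p[:,:2]-o)@ex,(p[:,:2]-o)@ey,p[:,2]]
for zlo in (.036,.038):
    m=(abs(q[:,0])<.042)&(abs(q[:,1])<.064)&(q[:,2]>zlo)&(q[:,2]<.045)
    a=q[m];print(len(a),np.percentile(a,[0,1,50,99,100],axis=0).round(4).tolist());print(rect(p[m][:,:2]))
    for sx in(-1,1):
        for sy in(-1,1):
            b=a[(a[:,0]*sx>0)&(a[:,1]*sy>0)];print(sx,sy,len(b),b[:,:2].min(0).round(4),b[:,:2].max(0).round(4))
s=sense();print(s["position"],s["t"],R.from_rotvec(s["tool_rot"]).as_matrix()[:,1])
E
```

```text
1148 [[-0.0333, -0.0598, 0.036], [-0.0332, -0.0597, 0.0364], [0.0106, 0.0384, 0.0404], [0.0324, 0.0603, 0.0421], [0.0326, 0.0608, 0.0429]]
((571.681640625, 129.06321716308594), (120.54590606689453, 65.92630767822266), 80.1174087524414)
-1 -1 234 [-0.0333 -0.0597] [-0.0123 -0.0322]
-1 1 336 [-0.0333  0.0321] [-0.0117  0.0608]
1 -1 241 [ 0.0107 -0.0598] [ 0.0325 -0.0322]
1 1 337 [0.0105 0.0318] [0.0326 0.0606]
1108 [[-0.0333, -0.0598, 0.038], [-0.0332, -0.0597, 0.0385], [0.0113, 0.0381, 0.0404], [0.0324, 0.0603, 0.0421], [0.0326, 0.0608, 0.0429]]
((571.681640625, 129.06321716308594), (120.54590606689453, 65.92630767822266), 80.1174087524414)
-1 -1 228 [-0.0333 -0.0597] [-0.0123 -0.0322]
-1 1 319 [-0.0333  0.0321] [-0.0117  0.0608]
1 -1 240 [ 0.0107 -0.0598] [ 0.0325 -0.0322]
1 1 321 [0.0113 0.0318] [0.0326 0.0606]
[0.54452237 0.01170166 0.17037045] 4.8333 [ 9.84425818e-01 -1.75800215e-01 -3.04247733e-04]
```

Request:
servo_tool:
  angular:
    - [0,0,0]
    - [0,0,-0.004]
    - [0,0,-0.004]
    - [0,0,-0.004]
    - [0,0,-0.004]
    - [0,0,-0.004]
    - [0,0,-0.004]
    - [0,0,-0.004]
    - [0,0,-0.004]
    - [0,0,-0.004]
  xyz:
    - [25,1,0]
    - [55,3,0]
    - [85,4,0]
    - [108,5,0]
    - [119,5,3]
    - [120,5,18]
    - [120,5,38]
    - [120,5,60]
    - [120,5,82]
    - [120,5,95]
  gripper: [0.8,0.8,0.8,0.8,0.8,0.8,0.8,0.8,0.8,0.8]

```text
t: 5.67
position: [0.5698, 0.1281, 0.073]
tool_rot: [-2.405, -2.02, 0.004]
contact_force: [0.1, 0.7, -2.9]
width: 0.491
```

```bash
python3 - <<'E'
from h import *
p,d=grab_frame("wrist");p,d=grab_frame("wrist")
s=sense();print(s["t"],s["position"],s["width"],s["contact_force"])
c=camera_params("wrist");p,d=grab_frame("wrist");cv2.imwrite("pics/w3.png",p[:,:,::-1])
p,d=grab_frame("scene");cv2.imwrite("pics/s3.png",cv2.resize(p[120:320,200:480,::-1],(784,560)))
E
```

```text
5.7667 [0.56947062 0.12823613 0.07309369] 0.4848549380641878 [ 0.38084616 -0.42898076 -2.8706294 ]
```

View pics/w3.png

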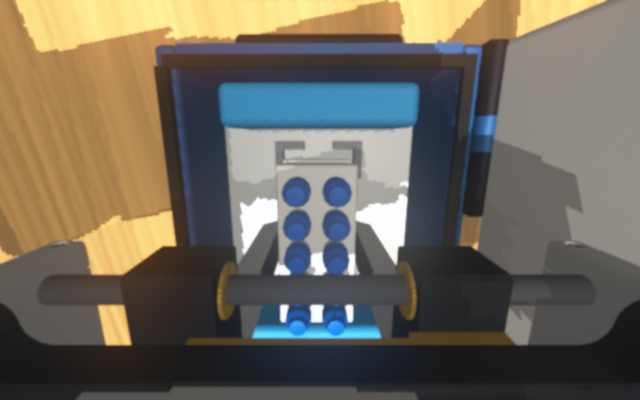

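View pics/s3.png

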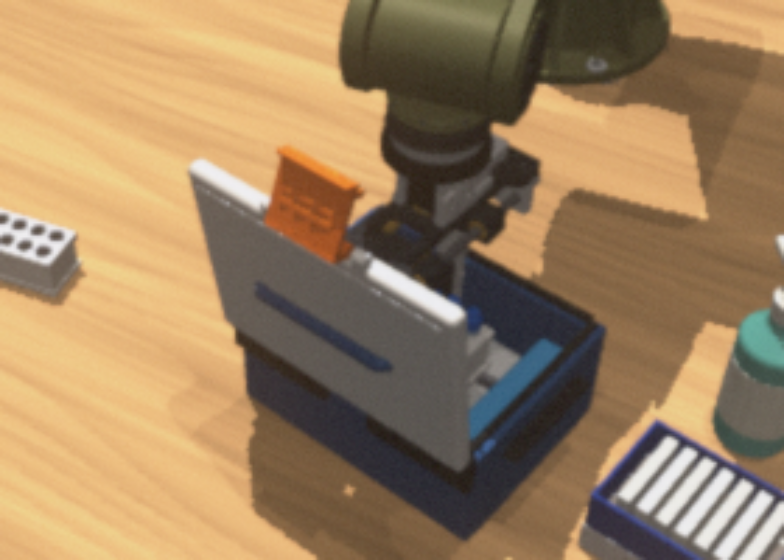

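Wrist picture: rack (280–355, 160–330) is straight above the corner pieces at (290,150) and (350,150). In the scene picture the gripper is clear of the lid.

Request:
servo_tool:
  angular:
    - [0,0,0]
    - [0,0,0]
    - [0,0,0]
    - [0,0,0]
    - [0,0,0]
    - [0,0,0]
    - [0,0,0]
    - [0,0,0]
    - [0,0,0]
    - [0,0,0]
  xyz:
    - [1,1.5,4]
    - [1,1.5,8]
    - [1,1.5,12]
    - [1,1.5,16]
    - [1,1.5,19]
    - [1,1.5,22]
    - [1,1.5,24]
    - [1,1.5,25]
    - [1,1.5,26]
    - [1,1.5,27]
  gripper: [0.8,0.8,0.8,0.8,0.8,0.8,0.8,0.8,0.8,0.8]

```text
t: 6.7
position: [0.5725, 0.1305, 0.0485]
tool_rot: [2.404, 2.022, 0.0]
contact_force: [0.2, -0.1, -1.8]
width: 0.487
```

```bash
python3 - <<'E'
from h import *
for i in range(2):
    p,d=grab_frame("wrist")
    s=sense();print(s["t"],s["position"],s["contact_force"])
cv2.imwrite("pics/w4.png",p[:,:,::-1])
E
```

```text
6.75 [0.5723908  0.13047575 0.04831604] [-0.03744844 -0.9700525  -2.33407906]
6.8 [0.57237081 0.1304763  0.04838454] [-0.9819677  -0.05251222 -2.87353914]
```

View pics/w4.png

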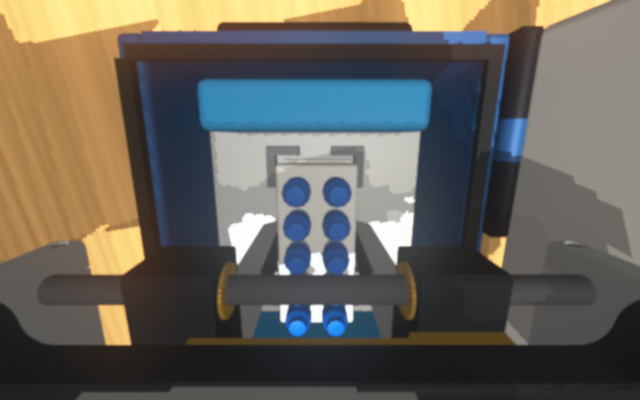

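The rack (278–355) is centred between the corners (268–362) in the picture. I'll lower the last 5 mm.

Request:
servo_tool:
  angular:
    - [0,0,0]
    - [0,0,0]
    - [0,0,0]
    - [0,0,0]
    - [0,0,0]
    - [0,0,0]
    - [0,0,0]
    - [0,0,0]
    - [0,0,0]
    - [0,0,0]
  xyz:
    - [-0.5,0,0.5]
    - [-0.5,0,1]
    - [-0.5,0,1.5]
    - [-0.5,0,2]
    - [-0.5,0,2.5]
    - [-0.5,0,3]
    - [-0.5,0,3.5]
    - [-0.5,0,4]
    - [-0.5,0,4.3]
    - [-0.5,0,4.6]
  gripper: [0.8,0.8,0.8,0.8,0.8,0.8,0.8,0.8,0.8,0.8]

```text
t: 7.63
position: [0.5723, 0.13, 0.0438]
tool_rot: [-2.404, -2.022, -0.0]
contact_force: [0.2, -0.6, -2.8]
width: 0.486
```

Request:
servo_tool:
  angular:
    - [0,0,0]
    - [0,0,0]
    - [0,0,0]
    - [0,0,0]
    - [0,0,0]
    - [0,0,0]
    - [0,0,0]
    - [0,0,0]
    - [0,0,0]
    - [0,0,0]
  xyz:
    - [0,0,0.2]
    - [0,0,0.4]
    - [0,0,0.6]
    - [0,0,0.8]
    - [0,0,1]
    - [0,0,1.2]
    - [0,0,1.2]
    - [0,0,1.2]
    - [0,0,1.2]
    - [0,0,1.2]
  gripper: [0.8,0.8,0.8,0.8,0.8,0.8,0.8,0.8,0.8,0.8]

```text
t: 8.47
position: [0.5723, 0.13, 0.0436]
tool_rot: [2.404, 2.022, 0.0]
contact_force: [-6.2, -1.0, 9.4]
width: 0.481
```

Request:
servo_tool:
  angular:
    - [0,0,0]
    - [0,0,0]
    - [0,0,0]
    - [0,0,0]
    - [0,0,0]
    - [0,0,0]
    - [0,0,0]
    - [0,0,0]
    - [0,0,0]
    - [0,0,0]
  xyz:
    - [0,0,0]
    - [0,0,0]
    - [0,0,0]
    - [0,0,0]
    - [0,0,0]
    - [0,0,-5]
    - [0,0,-20]
    - [0,0,-45]
    - [0,0,-80]
    - [0,0,-120]
  gripper: [0.3,0.3,0.3,0.3,0.3,0.3,0.3,0.3,0.3,0.3]

```text
t: 9.3
position: [0.5714, 0.1298, 0.1631]
tool_rot: [-2.403, -2.022, 0.004]
contact_force: [0.8, 0.3, -0.4]
width: 0.7
```

```bash
python3 - <<'E'
from h import *
p,d=grab_frame("wrist");p,d=grab_frame("wrist")
s=sense();print(s["t"],s["position"],s["contact_force"],s["width"],s["q"])
c=camera_params("wrist");p,d=grab_frame("wrist")
cv2.imwrite("pics/w5.png",p[:,:,::-1])
W=cloud("wrist",d,c)
a=sel(W,(.52,.62),(.07,.19),(.062,.078));print(len(a),rect(a[:,:2]),np.median(a[:,2]),a[:,2].std())
p,d=grab_frame("top");W=cloud("top",d)
a=sel(W,(.6,.76),(-.02,.28),(.13,.25));m=a.mean(0);u,s_,v=np.linalg.svd(a-m,full_matrices=False);print("lid",len(a),m,v[2])
for l in ["lid_hinge","lid_top","clasp_hinge","clasp_pad"]: print(l,pinpoint("top",l)[:1])
E
```

```text
9.4 [0.57469447 0.13042197 0.16959395] [ 0.00788165 -0.18290322 -0.49485598] 0.6942584950000734 [1.60980850e-01 4.10723849e-01 1.45667363e+00 7.73082065e-05
 1.26388212e+00 3.32923070e-01]
2198 ((572.96533203125, 129.28677368164062), (99.63175964355469, 46.02439880371094), 80.05387878417969) 0.07040395671675401 0.0010256106379199022
lid 1056 [0.67373584 0.10830388 0.19920481] [-0.97468658  0.16914884  0.14620102]
lid_hinge [{'location': [0.6581, 0.1158, 0.1049], 'conf': 0.89}]
lid_top [{'location': [0.6917, 0.1083, 0.23], 'conf': 0.64}]
clasp_hinge [{'location': [0.6945, 0.1055, 0.2739], 'conf': 0.53}]
clasp_pad [{'location': [0.6919, 0.1097, 0.3158], 'conf': 0.61}]
```

View pics/w5.png

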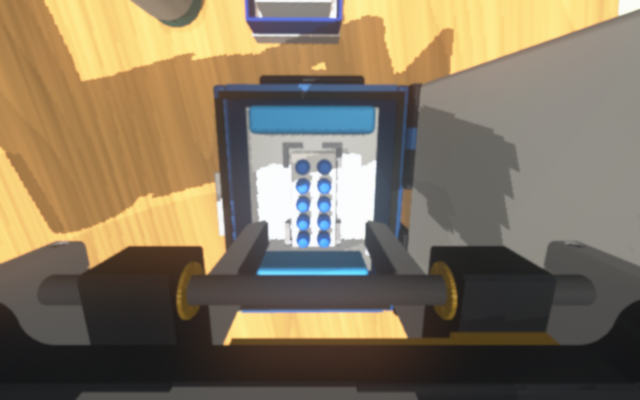

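The picture shows the rack seated at (313,200) inside all four corner pieces. Depth confirms it: centre 1.3 mm off the pocket's, top level at z 0.0704. Next is the lid, which I'll push from behind on its −y side with the fingers shut.

Request:
servo_tool:
  angular:
    - [0,0,0]
    - [0,0,0]
    - [0,0,0]
    - [0,0,0]
    - [0,0,0]
    - [0,0,0]
    - [0,0,0]
    - [0,0,0]
    - [0,0,0]
    - [0,0,0]
  xyz:
    - [-10,0,-30]
    - [-30,0,-65]
    - [-50,0,-100]
    - [-70,0,-130]
    - [-80,5,-150]
    - [-80,30,-155]
    - [-80,65,-155]
    - [-80,100,-155]
    - [-80,130,-155]
    - [-80,150,-155]
  gripper: [1,1,1,1,1,1,1,1,1,1]

```text
t: 10.53
position: [0.7081, 0.0248, 0.3152]
tool_rot: [-2.403, -2.021, 0.003]
contact_force: [-0.7, 0.2, 0.1]
width: 0.029
```

```bash
cat >> h.py <<'E'
O=np.array([.5717,.1291,0]);yw=np.radians(-9.88)
EX=np.array([np.cos(yw),np.sin(yw),0]);EY=np.array([-EX[1],EX[0],0])
def car(p): p=np.array(p)-O; return np.round(np.array([p@EX,p@EY,p[2]])*1000,1)
E
python3 - <<'E'
from h import *
p,d=grab_frame("scene");p,d=grab_frame("scene");s=sense();print(s["t"],s["position"],car(s["position"]),s["q"],s["width"],s["contact_force"])
cv2.imwrite("pics/s6.png",cv2.resize(p[80:320,200:480,::-1],(700,600)))
E
```

```text
10.6333 [0.70807213 0.0246964  0.31354311] [152.3 -79.5 313.5] [-1.67934542e-02  6.60948704e-01  7.56115028e-01 -6.23498360e-05
  1.72944220e+00  1.56079810e-01] 0.0033399888264692944 [ 0.0615295  -0.85581165 -1.03370888]
```

View pics/s6.png

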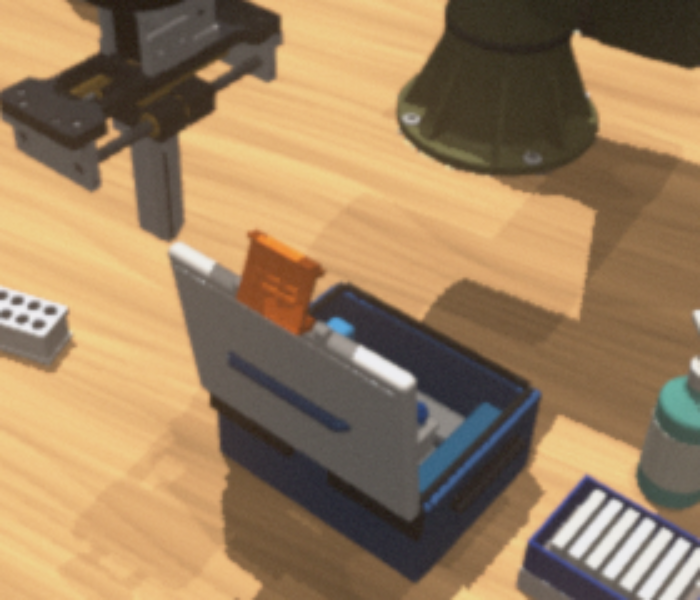

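The picture shows the shut fingers at (158,235) behind and above the lid's −y corner, clear of the clasp at (280,285).

```bash
python3 - <<'E'
from h import *
for th in [1.57,1.5,1.4,1.3,1.2,1.1,1.0,.9,.8,.7,.6,.5,.4,.3,.2,.15,.1,.07,.05,.03,.016,0]:
    rho=140;x=88-rho*np.cos(th)+15*np.sin(th)+12.5;z=101+rho*np.sin(th)+15*np.cos(th)
    print(th,"car x,z",round(x,1),round(z,1)," tool y,z rel (152,314):",round(x-152,1),round(314-z,1))
E
```

```text
1.57 car x,z 115.4 241.0  tool y,z rel (152,314): -36.6 73.0
1.5 car x,z 105.6 241.7  tool y,z rel (152,314): -46.4 72.3
1.4 car x,z 91.5 241.5  tool y,z rel (152,314): -60.5 72.5
1.3 car x,z 77.5 239.9  tool y,z rel (152,314): -74.5 74.1
1.2 car x,z 63.8 236.9  tool y,z rel (152,314): -88.2 77.1
1.1 car x,z 50.4 232.6  tool y,z rel (152,314): -101.6 81.4
1.0 car x,z 37.5 226.9  tool y,z rel (152,314): -114.5 87.1
0.9 car x,z 25.2 220.0  tool y,z rel (152,314): -126.8 94.0
0.8 car x,z 13.7 211.9  tool y,z rel (152,314): -138.3 102.1
0.7 car x,z 3.1 202.7  tool y,z rel (152,314): -148.9 111.3
0.6 car x,z -6.6 192.4  tool y,z rel (152,314): -158.6 121.6
0.5 car x,z -15.2 181.3  tool y,z rel (152,314): -167.2 132.7
0.4 car x,z -22.6 169.3  tool y,z rel (152,314): -174.6 144.7
0.3 car x,z -28.8 156.7  tool y,z rel (152,314): -180.8 157.3
0.2 car x,z -33.7 143.5  tool y,z rel (152,314): -185.7 170.5
0.15 car x,z -35.7 136.8  tool y,z rel (152,314): -187.7 177.2
0.1 car x,z -37.3 129.9  tool y,z rel (152,314): -189.3 184.1
0.07 car x,z -38.1 125.8  tool y,z rel (152,314): -190.1 188.2
0.05 car x,z -38.6 123.0  tool y,z rel (152,314): -190.6 191.0
0.03 car x,z -39.0 120.2  tool y,z rel (152,314): -191.0 193.8
0.016 car x,z -39.2 118.2  tool y,z rel (152,314): -191.2 195.8
0 car x,z -39.5 116.0  tool y,z rel (152,314): -191.5 198.0
```

Request:
servo_tool:
  angular:
    - [0,0,0]
    - [0,0,0]
    - [0,0,0]
    - [0,0,0]
    - [0,0,0]
    - [0,0,0]
    - [0,0,0]
    - [0,0,0]
    - [0,0,0]
    - [0,0,0]
  xyz:
    - [0,0,20]
    - [0,0,45]
    - [0,0,65]
    - [0,0,73]
    - [0,0,73]
    - [0,-6,73]
    - [0,-12,73]
    - [0,-20,73]
    - [0,-28,73]
    - [0,-36,73]
  gripper: [1,1,1,1,1,1,1,1,1,1]

```text
t: 11.47
position: [0.6709, 0.0317, 0.2467]
tool_rot: [2.402, 2.021, 0.004]
contact_force: [3.2, -1.2, 2.3]
width: 0.008
```

Request:
servo_tool:
  angular:
    - [0,0,0]
    - [0,0,0]
    - [0,0,0]
    - [0,0,0]
    - [0,0,0]
    - [0,0,0]
    - [0,0,0]
    - [0,0,0]
    - [0,0,0]
    - [0,0,0]
  xyz:
    - [0,-10,-0.5]
    - [0,-19,-0.5]
    - [0,-27.5,0]
    - [0,-36,1]
    - [0,-45.5,2.5]
    - [0,-55,5]
    - [0,-65.5,8.5]
    - [0,-75,12.5]
    - [0,-83.5,17]
    - [0,-91,21]
  gripper: [1,1,1,1,1,1,1,1,1,1]

```text
t: 12.3
position: [0.581, 0.0474, 0.2253]
tool_rot: [2.402, 2.021, 0.004]
contact_force: [1.6, 0.7, 1.3]
width: 0.008
```

```bash
python3 - <<'E'
from h import *
p,d=grab_frame("scene");s=sense();print(s["t"],s["position"],car(s["position"]),s["contact_force"])
p,d=grab_frame("scene");s=sense();print(s["t"],s["position"],car(s["position"]),s["contact_force"])
cv2.imwrite("pics/s7.png",cv2.resize(p[80:320,200:480,::-1],(700,600)))
E
```

```text
12.35 [0.57996872 0.04764079 0.22452854] [ 22.1 -78.8 224.5] [ 0.03178989 -0.15467803 -0.55497377]
12.4 [0.58062813 0.04748907 0.22479574] [ 22.8 -78.9 224.8] [ 0.36484223 -0.36303909 -0.38968671]
```

View pics/s7.png

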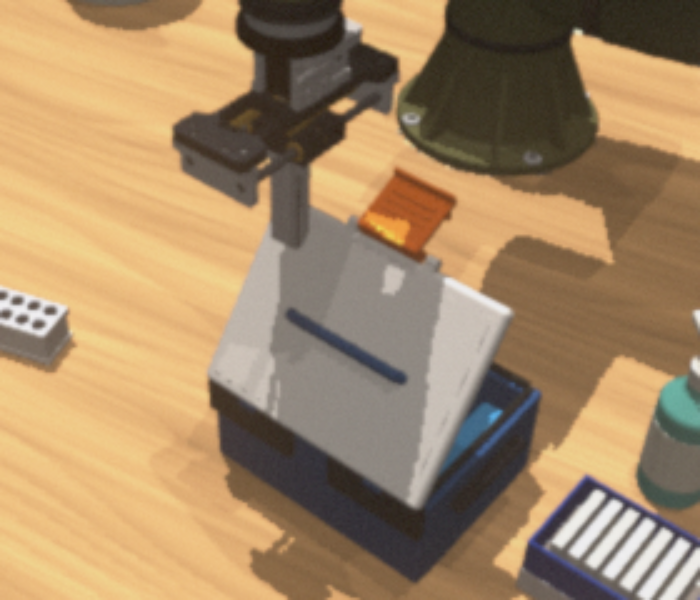

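The lid is now about half shut and follows the finger, which touches it at (290,240). The clasp sticks out clear. I'll continue along the arc.

Request:
servo_tool:
  angular:
    - [0,0,0]
    - [0,0,0]
    - [0,0,0]
    - [0,0,0]
    - [0,0,0]
    - [0,0,0]
    - [0,0,0]
    - [0,0,0]
    - [0,0,0]
    - [0,0,0]
  xyz:
    - [0,-9,9]
    - [0,-18,16.5]
    - [0,-26.5,24.5]
    - [0,-34,33]
    - [0,-41,42]
    - [0,-46,51]
    - [0,-51,59.5]
    - [0,-55,67.5]
    - [0,-57.5,74]
    - [0,-59.5,81]
  gripper: [1,1,1,1,1,1,1,1,1,1]

```text
t: 13.23
position: [0.5226, 0.0575, 0.1422]
tool_rot: [2.404, 2.022, 0.0]
contact_force: [-0.2, 0.6, 0.2]
width: 0.002
```

```bash
python3 - <<'E'
from h import *
p,d=grab_frame("top");s=sense();print(s["t"],s["position"],car(s["position"]),s["contact_force"])
p,d=grab_frame("top");s=sense();print(s["t"],s["position"],car(s["position"]),s["contact_force"])
E
```

```text
13.2833 [0.52179935 0.05742614 0.14078431] [-36.9 -79.2 140.8] [-0.58885715  0.49608167 -1.05802135]
13.3333 [0.52213621 0.05737682 0.14155802] [-36.5 -79.2 141.6] [ 0.57495273  0.46348326 -0.08515731]
```

Request:
servo_tool:
  angular:
    - [0,0,0]
    - [0,0,0]
    - [0,0,0]
    - [0,0,0]
    - [0,0,0]
    - [0,0,0]
    - [0,0,0]
    - [0,0,0]
    - [0,0,0]
    - [0,0,0]
  xyz:
    - [0,-1,4]
    - [0,-2,8]
    - [0,-3,11.5]
    - [0,-4,14.5]
    - [0,-4.5,17]
    - [0,-5,19]
    - [0,-5,20.5]
    - [0,-5,21.5]
    - [0,-5.5,22.3]
    - [0,-5.5,23]
  gripper: [1,1,1,1,1,1,1,1,1,1]

```text
t: 14.17
position: [0.5172, 0.0583, 0.1196]
tool_rot: [2.404, 2.022, 0.0]
contact_force: [-1.1, 0.5, 0.0]
width: 0.001
```

```bash
python3 - <<'E'
from h import *
p,d=grab_frame("scene");s=sense();print(s["t"],s["position"],car(s["position"]),s["contact_force"])
for l in ["clasp_hinge","clasp_pad"]: print(l,pinpoint("scene",l)[:1])
p,d=grab_frame("scene");s=sense();print(s["t"],s["position"],car(s["position"]),s["contact_force"])
cv2.imwrite("pics/s8.png",cv2.resize(p[80:320,200:480,::-1],(700,600)))
E
```

```text
14.2167 [0.51718902 0.05833494 0.11954472] [-41.6 -79.1 119.5] [ 0.05799483 -0.07116444 -0.48937894]
clasp_hinge [{'location': [0.485, 0.1409, 0.1145], 'conf': 0.75}]
clasp_pad [{'location': [0.4442, 0.1491, 0.1117], 'conf': 0.94}]
14.3667 [0.51725797 0.0583309  0.11971263] [-41.5 -79.1 119.7] [ 0.35879046  0.15581525 -0.07846904]
```

View pics/s8.png

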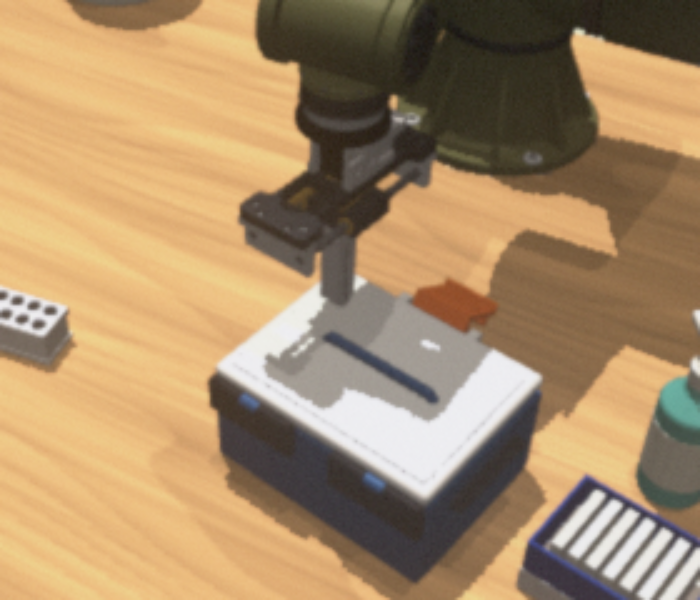

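The lid is nearly shut, with the clasp sticking out at (455,300). I'll lower gently until it touches the seal.

Request:
servo_tool:
  angular:
    - [0,0,0]
    - [0,0,0]
    - [0,0,0]
    - [0,0,0]
    - [0,0,0]
    - [0,0,0]
    - [0,0,0]
    - [0,0,0]
    - [0,0,0]
    - [0,0,0]
  xyz:
    - [0,0,0.5]
    - [0,0,1]
    - [0,0,1.5]
    - [0,0,2]
    - [0,0,2.5]
    - [0,0,2.5]
    - [0,0,2.5]
    - [0,0,2.5]
    - [0,0,2.5]
    - [0,0,2.5]
  gripper: [1,1,1,1,1,1,1,1,1,1]

```text
t: 15.2
position: [0.5172, 0.0584, 0.1175]
tool_rot: [-2.404, -2.022, -0.0]
contact_force: [-3.3, -0.0, 6.0]
width: 0.005
```

Request:
servo_tool:
  angular:
    - [0,0,0]
    - [0,0,0]
    - [0,0,0]
    - [0,0,0]
    - [0,0,0]
    - [0,0,0]
    - [0,0,0]
    - [0,0,0]
    - [0,0,0]
    - [0,0,0]
  xyz:
    - [0,0,-15]
    - [5,-5,-30]
    - [20,-22,-40]
    - [40,-45,-40]
    - [60,-65,-40]
    - [74,-80,-35]
    - [79,-84.5,-30]
    - [79,-84.5,-25]
    - [79,-84.5,-25]
    - [79,-84.5,-25]
  gripper: [1,1,1,1,1,1,1,1,1,1]

```text
t: 16.03
position: [0.448, 0.1499, 0.1418]
tool_rot: [-2.405, -2.022, 0.001]
contact_force: [-0.2, 0.3, 0.4]
width: 0.008
```

```bash
python3 - <<'E'
from h import *
p,d=grab_frame("scene");p,d=grab_frame("scene");s=sense();print(s["t"],s["position"],car(s["position"]),s["contact_force"])
cv2.imwrite("pics/s9.png",cv2.resize(p[80:320,200:480,::-1],(700,600)))
W=cloud("scene",d);c=(W-O);X=c@EX*1000;Y=c@EY*1000;Z=W[...,2]*1000
hsv=cv2.cvtColor(p,cv2.COLOR_RGB2HSV);m=(hsv[...,0]<15)&(hsv[...,1]>180)&(X>-160)&(X<-70)&(abs(Y)<45)
for lo in range(-150,-80,8):
    k=m&(X>lo)&(X<lo+8)
    if k.sum()>3: print(lo,k.sum(),np.median(Z[k]).round(1),Y[k].min().round(),Y[k].max().round())
# lid heights
k=(X>-80)&(X<60)&(Y>50)&(Y<100)&(Z>90)&(Z<140)
A=np.c_[X[k],np.ones(k.sum())];print("lid fit",np.linalg.lstsq(A,Z[k],rcond=None)[0])
E
```

```text
16.1333 [0.44810414 0.14989651 0.14214896] [-125.3   -0.7  142.1] [-0.04170828  0.70896597  0.2685034 ]
-142 5 107.0 -21.0 -4.0
-134 13 107.2 -23.0 3.0
-126 12 112.0 -26.0 -1.0
-118 7 116.7 -21.0 -5.0
-110 14 121.0 -24.0 -4.0
-102 12 125.3 -24.0 -4.0
-94 16 128.4 -25.0 -3.0
lid fit [-1.27974450e-02  1.18422413e+02]
```

View pics/s9.png

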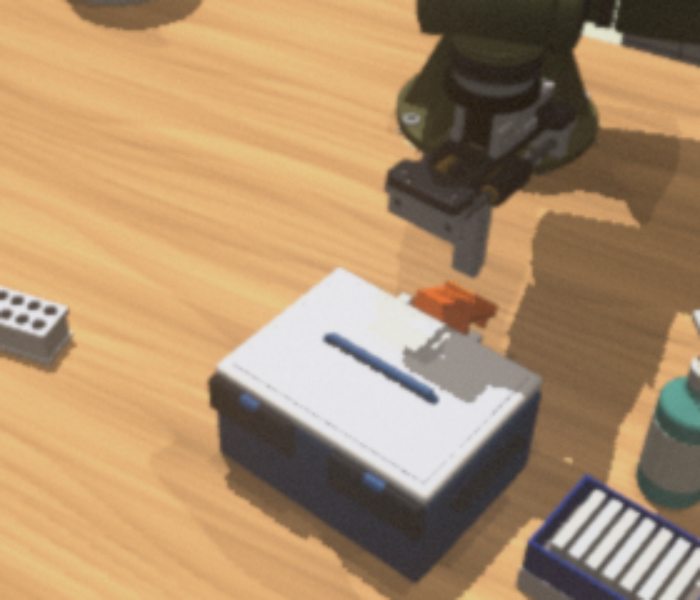

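The picture shows the finger at (472,270) above the clasp flap at (455,305), and the lid lying flat. From depth the clasp is at about 1.07 rad. I'll push it down along its arc.

Request:
servo_tool:
  angular:
    - [0,0,0]
    - [0,0,0]
    - [0,0,0]
    - [0,0,0]
    - [0,0,0]
    - [0,0,0]
    - [0,0,0]
    - [0,0,0]
    - [0,0,0]
    - [0,0,0]
  xyz:
    - [0,-3,10]
    - [0,-6,20]
    - [0,-6.5,28]
    - [0,-8,32.5]
    - [0,-9,37]
    - [0,-9,42]
    - [0,-8.5,46.5]
    - [0,-7.5,51]
    - [0,-5.5,55]
    - [0,-3,59]
  gripper: [1,1,1,1,1,1,1,1,1,1]

```text
t: 16.97
position: [0.446, 0.151, 0.0836]
tool_rot: [2.403, 2.021, 0.005]
contact_force: [6.1, -1.1, 5.8]
width: 0.005
```

```bash
python3 - <<'E'
from h import *
p,d=grab_frame("wrist");p,d=grab_frame("wrist");s=sense();print(s["t"],s["position"],car(s["position"]),s["contact_force"])
cv2.imwrite("pics/w10.png",p[:,:,::-1])
p,d=grab_frame("scene")
print(pinpoint("scene","clasp_pad")[:1])
cv2.imwrite("pics/s10.png",cv2.resize(p[120:280,280:480,::-1],(750,600)))
E
```

```text
17.0667 [0.44601357 0.15105911 0.08319781] [-1.276e+02  1.000e-01  8.320e+01] [ 6.45443996 -1.43288565  4.74209931]
[{'location': [0.454, 0.1465, 0.0857], 'conf': 0.67}]
```

View pics/w10.png

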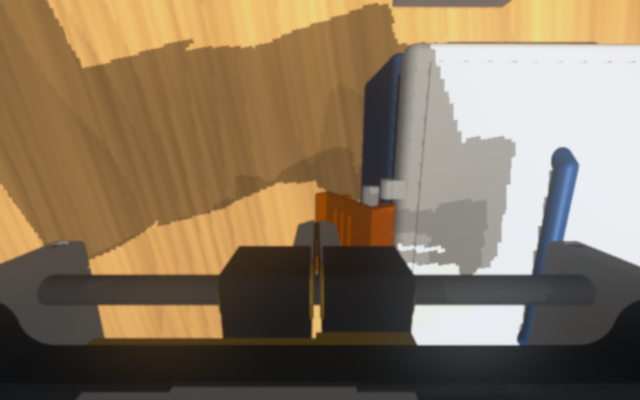

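View pics/s10.png

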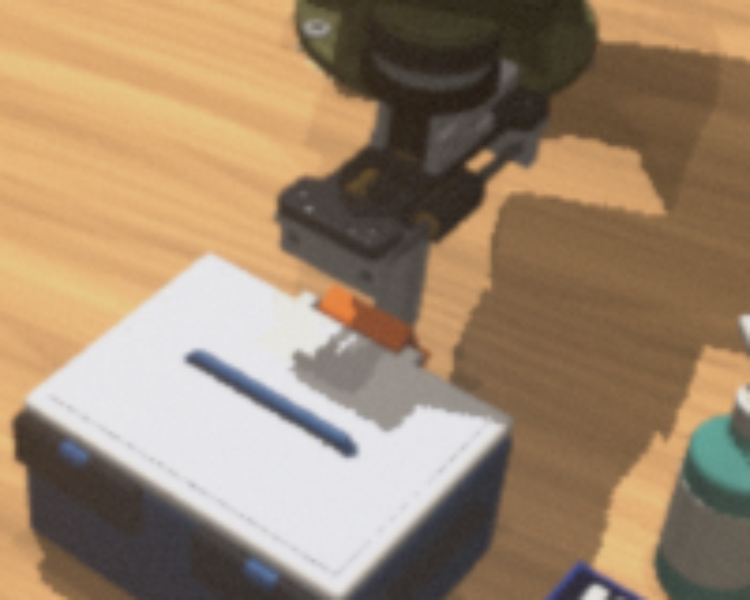

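The wrist picture shows the fingertip at (316,230) against the flap's outer face, inside the lip. The clasp is at about 0.5 rad.

Request:
servo_tool:
  angular:
    - [0,0,0]
    - [0,0,0]
    - [0,0,0]
    - [0,0,0]
    - [0,0,0]
    - [0,0,0]
    - [0,0,0]
    - [0,0,0]
    - [0,0,0]
    - [0,0,0]
  xyz:
    - [0,1.5,0]
    - [0,3,1]
    - [0,4.5,2]
    - [0,6,3]
    - [0,7,4]
    - [0,8,5]
    - [0,8,5.5]
    - [0,8,6]
    - [0,8,6]
    - [0,8,6]
  gripper: [1,1,1,1,1,1,1,1,1,1]

```text
t: 18.0
position: [0.4515, 0.1499, 0.077]
tool_rot: [-2.403, -2.022, 0.003]
contact_force: [-8.0, 1.3, 6.8]
width: 0.006
```

```bash
python3 - <<'E'
from h import *
p,d=grab_frame("scene");s=sense();print(s["t"],s["position"],car(s["position"]),s["contact_force"])
print(pinpoint("scene","clasp_pad")[:1])
p,d=grab_frame("wrist")
cv2.imwrite("pics/w11.png",p[100:260,240:480,::-1].repeat(3,0).repeat(3,1))
E
```

```text
18.05 [0.45150818 0.149896   0.07700362] [-1.22e+02 -1.00e-01  7.70e+01] [-7.85292892  1.92318391  7.71596424]
[{'location': [0.4607, 0.1475, 0.0779], 'conf': 0.61}]
```

View pics/w11.png

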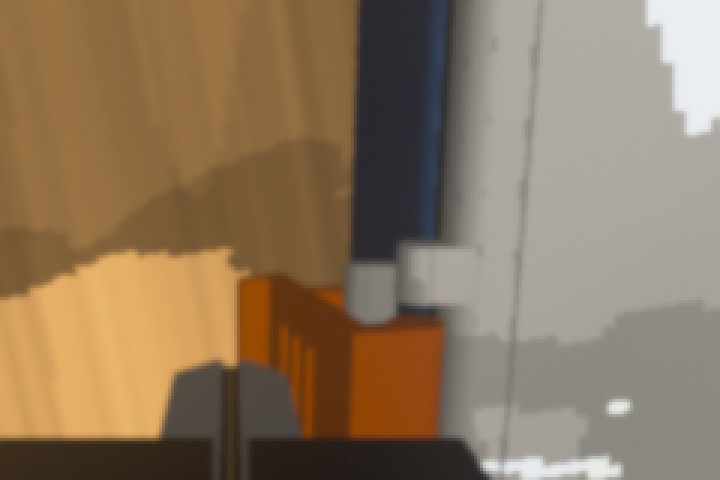

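Orange flap is nearly vertical, with the finger inside its lip at (250,400). The hook is at the ledge, so I'll press down.

Request:
servo_tool:
  angular:
    - [0,0,0]
    - [0,0,0]
    - [0,0,0]
    - [0,0,0]
    - [0,0,0]
    - [0,0,0]
    - [0,0,0]
    - [0,0,0]
    - [0,0,0]
    - [0,0,0]
  xyz:
    - [0,0,0.5]
    - [0,0,1]
    - [0,0,1.5]
    - [0,0,2]
    - [0,0,2.5]
    - [0,0,3]
    - [0,0,3.5]
    - [0,0,4]
    - [0,0,4]
    - [0,0,4]
  gripper: [1,1,1,1,1,1,1,1,1,1]

```text
t: 18.98
position: [0.4518, 0.1499, 0.0731]
tool_rot: [-2.403, -2.022, 0.002]
contact_force: [-6.1, 2.0, 6.8]
width: 0.003
```

Request:
servo_tool:
  angular:
    - [0,0,0]
    - [0,0,0]
    - [0,0,0]
    - [0,0,0]
    - [0,0,0]
    - [0,0,0]
    - [0,0,0]
    - [0,0,0]
    - [0,0,0]
    - [0,0,0]
  xyz:
    - [0,0,0.5]
    - [0,0,1]
    - [0,0,1.5]
    - [0,0,2]
    - [0,0,2.5]
    - [0,0,3]
    - [0,0.5,3]
    - [0,1,3]
    - [0,1,3]
    - [0,1,3]
  gripper: [1,1,1,1,1,1,1,1,1,1]

```text
t: 19.82
position: [0.4528, 0.1498, 0.0701]
tool_rot: [-2.403, -2.022, 0.002]
contact_force: [-6.2, 2.3, 6.1]
width: 0.009
```

```bash
python3 - <<'E'
from h import *
p,d=grab_frame("scene");s=sense();print(s["t"],s["position"],car(s["position"]),s["contact_force"])
print(pinpoint("scene","clasp_pad")[:1])
p,d=grab_frame("wrist")
cv2.imwrite("pics/w12.png",p[100:260,240:480,::-1].repeat(3,0).repeat(3,1))
E
```

```text
19.8667 [0.45276221 0.14979535 0.07005888] [-120.7   -0.    70.1] [-6.01677994  1.22448439  6.2851044 ]
[{'location': [0.4623, 0.1443, 0.076], 'conf': 0.41}]
```

View pics/w12.png

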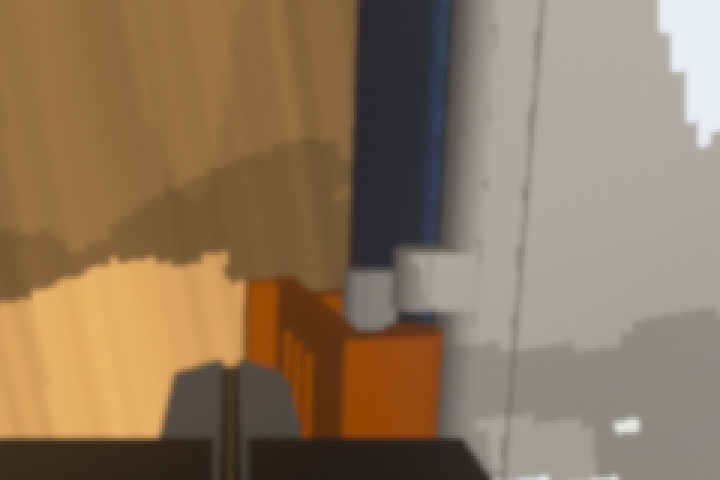

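Request:
servo_tool:
  angular:
    - [0,0,0]
    - [0,0,0]
    - [0,0,0]
    - [0,0,0]
    - [0,0,0]
    - [0,0,0]
    - [0,0,0]
    - [0,0,0]
    - [0,0,0]
    - [0,0,0]
  xyz:
    - [0,0,0.5]
    - [0,0,1]
    - [0,0,1.5]
    - [0,0,2]
    - [0,0,2.5]
    - [0,0,3]
    - [0,0,3]
    - [0,0,3]
    - [0,0,3]
    - [0,0,3]
  gripper: [1,1,1,1,1,1,1,1,1,1]

```text
t: 20.8
position: [0.4536, 0.1497, 0.0674]
tool_rot: [2.404, 2.022, 0.001]
contact_force: [-0.2, 0.1, 4.7]
width: 0.005
```

Request:
servo_tool:
  angular:
    - [0,0,0]
    - [0,0,0]
    - [0,0,0]
    - [0,0,0]
    - [0,0,0]
    - [0,0,0]
    - [0,0,0]
    - [0,0,0]
    - [0,0,0]
    - [0,0,0]
  xyz:
    - [0,0.5,0.5]
    - [0,1,1]
    - [0,1.5,1]
    - [0,2,1.5]
    - [0,2.5,1.5]
    - [0,3,1.5]
    - [0,3,1.5]
    - [0,3,1.5]
    - [0,3,1.5]
    - [0,3,1.5]
  gripper: [1,1,1,1,1,1,1,1,1,1]

```text
t: 21.63
position: [0.4563, 0.1491, 0.0655]
tool_rot: [-2.404, -2.022, 0.0]
contact_force: [-0.0, 0.3, 0.0]
width: 0.004
```

```bash
python3 - <<'E'
from h import *
p,d=grab_frame("scene");s=sense();print(s["t"],s["position"],car(s["position"]),s["contact_force"])
print(pinpoint("scene","clasp_pad")[:1])
W=cloud("scene",d);c=(W-O);X=c@EX*1000;Y=c@EY*1000;Z=W[...,2]*1000
k=(X>-80)&(X<60)&(Y>50)&(Y<100)&(Z>90)&(Z<140)
A=np.c_[X[k],np.ones(k.sum())];print("lid fit",np.linalg.lstsq(A,Z[k],rcond=None)[0])
p,d=grab_frame("wrist")
cv2.imwrite("pics/w13.png",p[100:260,240:480,::-1].repeat(3,0).repeat(3,1))
E
```

```text
21.6833 [0.45625583 0.14905129 0.06556009] [-117.2   -0.2   65.6] [ 0.20378177  0.87392358 -0.4693205 ]
[{'location': [0.4663, 0.1439, 0.0724], 'conf': 0.55}]
lid fit [8.59091389e-03 1.16682466e+02]
```

View pics/w13.png

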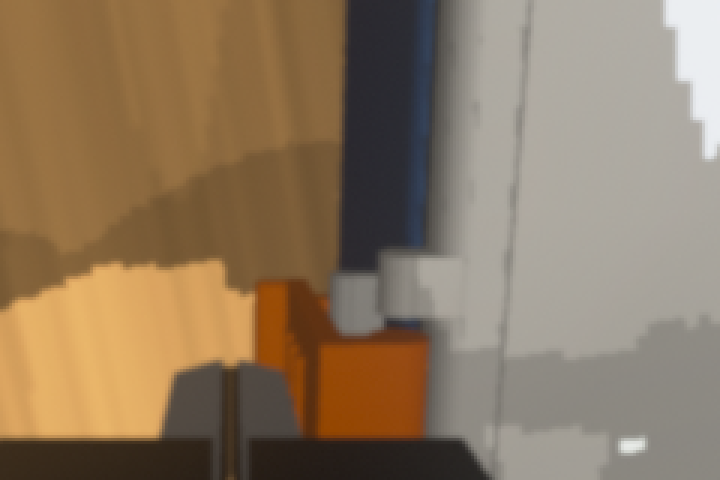

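The force fell to zero and the lid's front sank, so it seems to have snapped. I'll nudge towards the wall to make sure it's fully home.

Request:
servo_tool:
  angular:
    - [0,0,0]
    - [0,0,0]
    - [0,0,0]
    - [0,0,0]
    - [0,0,0]
    - [0,0,0]
    - [0,0,0]
    - [0,0,0]
    - [0,0,0]
    - [0,0,0]
  xyz:
    - [0,0.5,-1]
    - [0,1,-2]
    - [0,1.5,-2]
    - [0,2,-2]
    - [0,2.5,-2]
    - [0,3,-2]
    - [0,3.5,-2]
    - [0,4,-2]
    - [0,4,-2]
    - [0,4,-2]
  gripper: [1,1,1,1,1,1,1,1,1,1]

```text
t: 22.62
position: [0.458, 0.1487, 0.0673]
tool_rot: [-2.401, -2.021, 0.007]
contact_force: [-19.2, 4.6, 9.9]
width: 0.007
```

Request:
servo_tool:
  angular:
    - [0,0,0]
    - [0,0,0]
    - [0,0,0]
    - [0,0,0]
    - [0,0,0]
    - [0,0,0]
    - [0,0,0]
    - [0,0,0]
    - [0,0,0]
    - [0,0,0]
  xyz:
    - [0,-4,0]
    - [0,-12,0]
    - [0,-25,0]
    - [0,-40,0]
    - [-10,-50,-15]
    - [-40,-50,-45]
    - [-75,-50,-80]
    - [-110,-50,-110]
    - [-145,-50,-130]
    - [-170,-50,-130]
  gripper: [1,1,1,1,1,1,1,1,1,1]

```text
t: 23.45
position: [0.3822, -0.0118, 0.201]
tool_rot: [2.4, 2.021, 0.006]
contact_force: [1.0, 0.3, 0.1]
width: 0.008
```

```bash
python3 - <<'E'
from h import *
p,d=grab_frame("scene");p,d=grab_frame("scene");s=sense();print(s["t"],s["position"],s["contact_force"])
for l in ["clasp_pad","clasp_hinge","empty_rack_centre","sanitiser_centre","kit_box_centre"]:
    print(l,[(np.round(r["location"],4),round(r["conf"],2),car(r["location"])) for r in pinpoint("scene",l)][:1])
cv2.imwrite("pics/s14.png",cv2.resize(p[80:320,200:480,::-1],(700,600)))
W=cloud("scene",d);c=(W-O);X=c@EX*1000;Y=c@EY*1000;Z=W[...,2]*1000
k=(X>-80)&(X<60)&(abs(Y)>60)&(abs(Y)<100)&(Z>90)&(Z<140)
A=np.c_[X[k],np.ones(k.sum())];print("lid fit",np.linalg.lstsq(A,Z[k],rcond=None)[0])
p,d=grab_frame("wrist")
cv2.imwrite("pics/w14.png",p[:,:,::-1])
p,d=grab_frame("top")
for l in ["clasp_pad"]: print(l,[(car(r["location"]),round(r["conf"],2)) for r in pinpoint("top",l)][:2])
cv2.imwrite("pics/t14.png",cv2.resize(p[110:310,230:470,::-1],(720,600)))
W=cloud("top",d);c=(W-O);X=c@EX*1000;Y=c@EY*1000;Z=W[...,2]*1000
k=(X>-80)&(X<60)&(abs(Y)>60)&(abs(Y)<100)&(Z>90)&(Z<140)
A=np.c_[X[k],np.ones(k.sum())];print("lid fit",np.linalg.lstsq(A,Z[k],rcond=None)[0])
E
```

```text
23.55 [ 0.38179054 -0.01379112  0.19922506] [ 0.38298548 -0.02512218 -0.1119543 ]
clasp_pad [(array([0.4702, 0.1463, 0.0739]), 0.68, array([-102.9,   -0.5,   73.9]))]
clasp_hinge [(array([0.4837, 0.1424, 0.1109]), 0.47, array([-89. ,  -2. , 110.9]))]
empty_rack_centre [(array([ 0.6091, -0.2493,  0.0183]), 0.67, array([ 101.8, -366.4,   18.3]))]
sanitiser_centre [(array([0.4615, 0.3655, 0.085 ]), 0.58, array([-149.1,  214. ,   85. ]))]
kit_box_centre [(array([0.5943, 0.3677, 0.0336]), 0.8, array([-18.7, 238.9,  33.6]))]
lid fit [4.31215964e-04 1.17284669e+02]
clasp_pad [(array([-103.2,   -0. ,   75.8]), 0.79)]
lid fit [1.86902892e-03 1.16601694e+02]
```

View pics/s14.png

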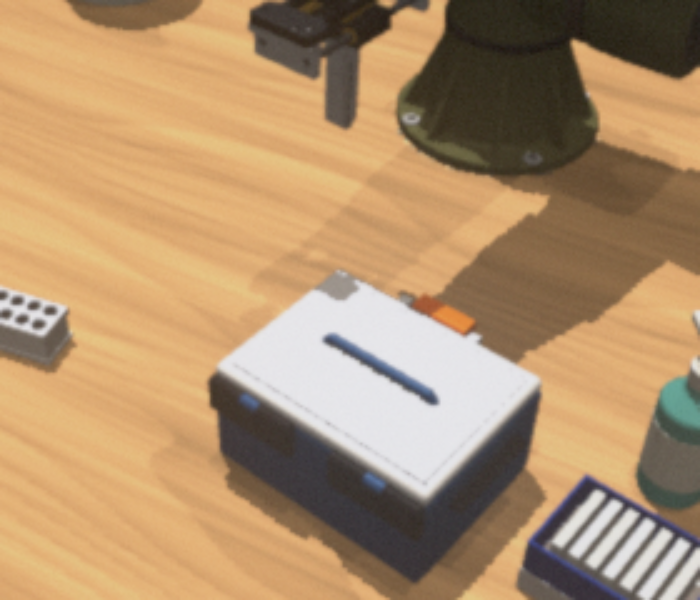

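View pics/w14.png

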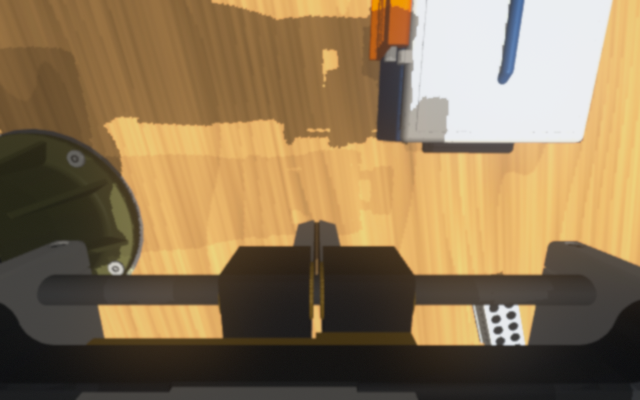

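View pics/t14.png

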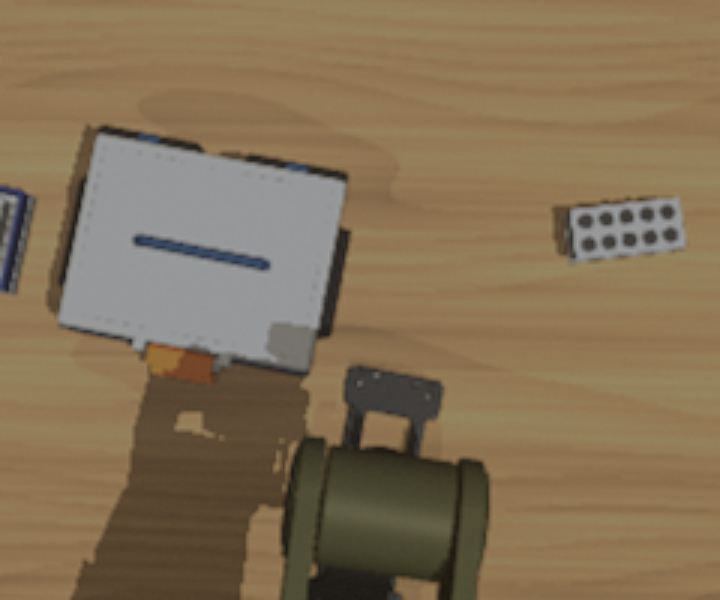

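All three pictures show the lid flat and the clasp lying along the front, at (445,315) in the scene crop. The pad measures (−103, 0, 74) mm against (−102, 0, 74) when shut, and the lid slope is about 0. Handing in.

```bash
python3 -c "
from workcell import *
print(finish_job())"
```

```text
the job is handed in; nothing more can be done
None
```

The rack of blue-capped tubes is packed in the carrier, the lid is shut and the orange clasp is snapped. I handed the job in at about 24 s; `finish_job()` gives no verdict, so the results below are my own checks.

- **Rack:** it stands upright inside all four corner pieces, with its centre 1.3 mm from the pocket's and its top level. It was set down with about 9 N and then released.
- **Lid:** I lowered it along its arc with the shut fingers, at 3 to 6 N in the readings. It last measured flat, with a slope of 0.0004 in the scene view and 0.002 in the top view.
- **Clasp:** the pad is at (−103, 0, 74 to 76) mm in the carrier's axes, against (−102, 0, 74) when shut. After the hook went in, a level nudge met a solid stop. It read 19 N, the highest contact force I saw.
- **Other objects:** the networks put the empty rack, sanitiser and kit box within a few millimetres of where they began, which is their normal error. The robot ended clear of everything.

One check disagreed: a lid-slope reading taken just before that nudge gave +0.009, most likely because the arm hid part of the lid. Both later readings agreed that it was flat.

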